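Clear the sign-making bench

ROBOT

A 6-joint arm with a two-finger parallel gripper is mounted at the origin on the work surface. World frame = base frame: x ahead of the robot, y to its left, z up, the work surface at z = 0. Lengths are in m, angles in rad, forces in N, time in s.
With the tool pointing down it reaches from about 0.275 to 1 m from the base axis. Payload 8.4 kg.
Tool frame: the origin (TCP) lies on the centre line of the jaws, within the pads' length; the fingertips stand 17 mm ahead of it and the grasp point (between the pads) lies 2 mm behind it (bot.tcp_to_tips is the z of the fingertips in the tool frame, in m); z points along the fingers, y is the line along which they close (so a half turn about z gives the same grasp; the last joint's range is limited). The gripper opens to 85 mm and grips with 20 to 120 N. Pads are 22 mm wide; open, the fingers measure 114 mm over their backs; the gripper's body (76 mm by 85 mm) begins 54 mm behind the grasp point. The pads swing forward as they close: fully open they stand 13 mm farther back than shut.
Start: joints at [1.176, 0.353, 1.633, -0, 1.155, -0.002], TCP at [0.239, 0.577, 0.248] pointing down, gripper open.
Joint ranges: [-2.63, 2.63], [-0.92, 2.1], [0.06, 2.66], [-1.3, 4.44], [0, 2.69], [-3.02, 3.02]. Speed limits (rad/s): [2.22, 2.22, 2.79, 3.14, 3.14, 3.14].

INTERFACE

Orientations are given as a unit quaternion [x, y, z, w].
In Python, from workcell import bot, hand, kinematics, get_obs, vision, hand_in gives the robot as it stands. The module is installed in compiled form; this text tells all that it offers. Calls block until the motion is done:
- bot.reach(position, orientation): joint-space move of the TCP to a pose.
- bot.servo_line(position, ori=None, velocity=0.15): straight line of the TCP; ori=None keeps the orientation; velocity is the mean speed in m/s.
- bot.goto_joints(angles): joint-space move.
- hand.move_gripper(opening, strength=None): finger opening in m; strength is the grip in N (None keeps the last); returns when the fingers have stopped.
- bot.dwell(seconds).
- kinematics.solve_ik(position, orientation): joint angles nearest the present ones, or None.
- get_obs(): the state.
- vision.read_camera(name): name is "scene" or "side" or "wrist"; returns a dict with "frame" (400x640x3 uint8, red, green, blue), "intrinsics" (3x3 intrinsics, pixels), "view" (4x4, takes a point from world to camera coordinates). Camera axes: x right, y down, z forward; pixel columns grow to the right and rows downward; lengths in m; the calibration is good to about 2 mm. A picture is of the moment at which its call begins. There is no depth.
A pose or a line that the arm cannot do raises bot.IKError and nothing moves.
- hand_in(): hands the job in; it is judged then, once.
The state is a dict: "time_s": time; "joint_pos": joint angles; "joint_vel": joint speeds; "joint_efforts": joint torques, N m; "position": TCP position; "orientation": TCP orientation; "wrist_force": force on the tool from outside, world axes, zero at the start; "ft_torque": the same for the moment, N m; "gripper_width": finger opening in m; "grip_force": force on a finger pad.
Only numpy, scipy, OpenCV 4.12 (cv2) and the standard library are available. Lean on these libraries where they do the work, as an engineer would, in place of code of your own. Each camera call takes 0.05 s, during which the arm holds its last target. There are 200 camera calls.

TASK

Sort the things on the bench into the trays: the two black-painted cut-outs (arrow and house) go in the blue tray, painted face up and not touching each other, the two rolls of tape in the yellow tray, and the orange sanding block in the red tray. Everything must lie flat on its tray's floor, nothing on top of anything else. Leave the unpainted wooden house and the paint brush where they are.

Things in the scene. Friction and masses are not known exactly. Their poses are not given: they have to be found in the camera images.
- arrow_mid (a point): wooden cut-out of an arrow, black upper face, 26 mm thick, 86 long (all in mm). Point: half-way up, mid-length. x runs towards the arrow's tip (x = 43), z up out of the painted face. Shaft 28 wide (y -14 to 14), parallel sides from x = -43 to -2, where the 60 wide head begins. Grip the shaft across y at about x = -22; lies flat on the bench at the start, turned any way
- house_mid (a point): wooden cut-out of a house, upper face painted black, 26 mm thick, 44 wide (y), 64 long (all in mm). Point: half-way up. x runs towards the gable, z up out of the painted face. Parallel side walls from x = -32 to x = 10, then a pointed roof to x = 32; best gripped across y at about x = -8; lies flat on the bench at the start, turned any way
- bare_house_mid (a point): the same house cut-out in bare pale wood, not painted: to be left alone. Point: half-way up; lies flat on the bench at the start, turned any way
- tape_white_mid (a point): small roll of white tape, a rigid ring 54 mm across, 30 mm hole, 24 high, axis z upright. Point: its centre, half-way up; lies flat on the bench at the start, turned any way
- tape_green_mid (a point): small roll of green tape, a rigid ring 54 mm across, 30 mm hole, 24 high, axis z upright. Point: its centre, half-way up; lies flat on the bench at the start, turned any way
- sander_mid (a point): orange sanding block with a dark abrasive sole, 70 (x) by 38 (y) by 28 mm high. Point: its centre, half-way up. z up; lies flat on the bench at the start, turned any way
- tray_blue_in (a point): blue plastic tray for the painted cut-outs, fixed to the bench, open on top: outside 148 (its x) by 218 (its y) by 34 mm high, inside 140 by 210 mm, walls 4 mm thick. The point is the centre of its inner floor, 4 mm above the bench; its z is up, its y along the tray's long side. The three trays stand side by side beyond the loose things, in any order
- tray_yellow_in (a point): yellow plastic tray for tape, fixed to the bench, open on top: outside 148 (its x) by 218 (its y) by 34 mm high, inside 140 by 210 mm, walls 4 mm thick. The point is the centre of its inner floor, 4 mm above the bench; its z is up, its y along the tray's long side. The three trays stand side by side beyond the loose things, in any order
- tray_red_in (a point): red plastic tray for the sanding block, fixed to the bench, open on top: outside 148 (its x) by 218 (its y) by 34 mm high, inside 140 by 210 mm, walls 4 mm thick. The point is the centre of its inner floor, 4 mm above the bench; its z is up, its y along the tray's long side. The three trays stand side by side beyond the loose things, in any order
- brush_mid (a point): flat paint brush with a wooden handle, about 165 mm long, lying near the left side of the bench: to be left alone. Point: in the handle near the metal ferrule, 5 mm above the bench
Things that resemble listed ones, but are neither listed nor needed, are in the scene too. Leave any pink or purple look-alike of the part that bears tape_white_mid alone.

How it is judged:
At the end, for the whole second after the job is handed in: Arrow and house in the blue tray, painted face up, not touching; both tapes in the yellow tray; sanding block in the red tray. Each middle within 66 mm (x) and 101 mm (y) of the tray's centre, flat on its floor (height within 6 mm, tilt under 0.15 rad; tape and block either way up), at rest (x of arrow_mid in the frame of tray_blue_in between -0.066 and 0.066 m and y of arrow_mid in the frame of tray_blue_in between -0.101 and 0.101 m and z of arrow_mid in the frame of tray_blue_in between 0.007 and 0.019 m and angle between each of arrow_mid, house_mid's own z axis and vertical below 0.15 rad and linear speed of each of arrow, house, tape_white, tape_green, sander below 0.02 m/s and angular speed of each of arrow, house, tape_white, tape_green, sander below 0.2 rad/s and x of house_mid in the frame of tray_blue_in between -0.066 and 0.066 m and y of house_mid in the frame of tray_blue_in between -0.101 and 0.101 m and z of house_mid in the frame of tray_blue_in between 0.007 and 0.019 m and contact force between arrow and house below 0.05 N and x of tape_white_mid in the frame of tray_yellow_in between -0.066 and 0.066 m and y of tape_white_mid in the frame of tray_yellow_in between -0.101 and 0.101 m and z of tape_white_mid in the frame of tray_yellow_in between 0.006 and 0.018 m and (angle between tape_white_mid's own z axis and vertical below 0.15 rad or angle between tape_white_mid's own z axis and vertical above 2.9916 rad) and x of tape_green_mid in the frame of tray_yellow_in between -0.066 and 0.066 m and y of tape_green_mid in the frame of tray_yellow_in between -0.101 and 0.101 m and z of tape_green_mid in the frame of tray_yellow_in between 0.006 and 0.018 m and (angle between tape_green_mid's own z axis and vertical below 0.15 rad or angle between tape_green_mid's own z axis and vertical above 2.9916 rad) and x of sander_mid in the frame of tray_red_in between -0.066 and 0.066 m and y of sander_mid in the frame of tray_red_in between -0.101 and 0.101 m and z of sander_mid in the frame of tray_red_in between 0.008 and 0.02 m and (angle between sander_mid's own z axis and vertical below 0.15 rad or angle between sander_mid's own z axis and vertical above 2.9916 rad)).
It fails at once if the unpainted house is shifted by more than 30 mm (distance of bare_house_mid from where it was at the start of the episode above 0.03 m).
It fails at once if the paint brush is shifted by more than 30 mm (distance of brush_mid from where it was at the start of the episode above 0.03 m).
It also fails if it takes over 144 s, if anything falls off the work surface, if the arm or the gripper's body presses on something with over 40 N, if the wrist force passes 120 N, or if a joint passes its speed limit or range.

## Working session

There is one attempt and no reset: what is moved stays moved. The work goes in short steps, each a Python script; the robot and the scene stay as the last script left them, time stands still between calls to the robot, and variables do not carry over. Pictures are saved under pics/ and viewed, at most 14 in all, crops included, and the job is handed in when it is done.

```bash
mkdir -p pics
python3 - <<'E'
from workcell import bot, hand, get_obs, vision
import cv2,numpy as np
for n in ("scene","side"):
    c=vision.read_camera(n); cv2.imwrite(f"pics/{n}0.png",c["frame"][:,:,::-1])
    V=c["view"]; print(n,c["intrinsics"].round(1).tolist(),(-V[:3,:3].T@V[:3,3]).round(3),V[:3,:3].round(2).tolist())
o=get_obs();print(o["time_s"],o["position"],o["orientation"],bot.tcp_to_tips)
E
```

```text
scene [[442.4, 0.0, 324.7], [0.0, 442.4, 196.2], [0.0, 0.0, 1.0]] [1.357 0.821 0.847] [[-0.66, 0.75, -0.01], [0.45, 0.38, -0.81], [-0.6, -0.54, -0.59]]
side [[413.5, 0.0, 320.6], [0.0, 413.5, 197.3], [0.0, 0.0, 1.0]] [ 0.037 -0.722  0.648] [[0.87, -0.49, 0.01], [-0.26, -0.47, -0.84], [0.41, 0.73, -0.54]]
0.1 [0.23910839 0.57704068 0.24766591] [ 1.95158047e-01  9.80771632e-01 -5.73267042e-04 -1.21291637e-04] 0.017
```

View pics/scene0.png

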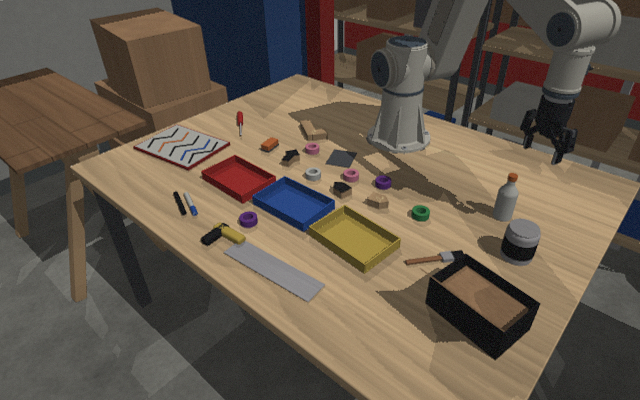

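View pics/side0.png

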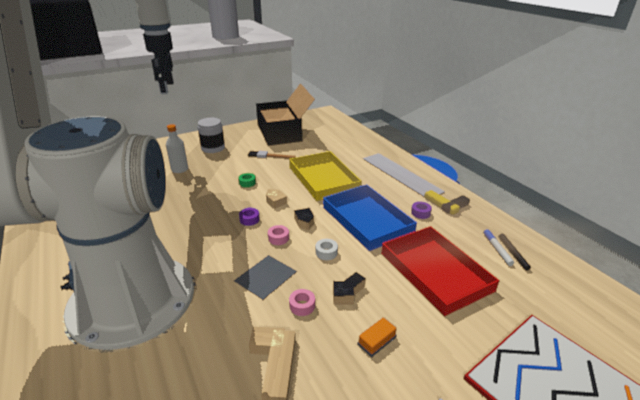

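The scene view shows these candidates:
- **Black:** arrow at (290,157) and house at (342,188). The bare house is at (376,200).
- **Tape:** white at (313,173) and green at (421,213). Pink look-alikes are at (312,148) and (350,175), purple ones at (383,181) and (248,219).
- **Sander:** (270,144).
- **Trays:** red (238,178), blue (293,203), yellow (354,238).
- **Brush:** (430,259).

In the side view the arrow is at (348,288), the house at (304,217), white tape at (327,250), green tape at (247,180) and the sander at (377,336).

Next I'll cast rays and then look from the wrist camera.

```bash
cat > h.py <<'E'
from workcell import bot, hand, kinematics, get_obs, vision, hand_in
import cv2, numpy as np
from scipy.spatial.transform import Rotation as R
def cast(c,uv,z):
    "pixels -> world points on plane z"
    uv=np.atleast_2d(np.asarray(uv,float)); V=c["view"]; Rm=V[:3,:3]; o=-Rm.T@V[:3,3]
    d=np.c_[uv,np.ones(len(uv))]@np.linalg.inv(c["intrinsics"]).T@Rm
    return (o+d*((z-o[2])/d[:,2])[:,None])[:,:2]
def down(yaw):
    "tool down, closing line (tool y) along world angle yaw (mod pi)"
    y=np.array([np.cos(yaw),np.sin(yaw),0]); z=np.array([0,0,-1.])
    return R.from_matrix(np.c_[np.cross(y,z),y,z]).as_quat()
def project(c,p):
    q=c["view"][:3,:3]@np.asarray(p)+c["view"][:3,3]; q=c["intrinsics"]@q; return q[:2]/q[2]
def blob(c,lo,hi,amin=30):
    m=cv2.inRange(cv2.cvtColor(c["frame"],cv2.COLOR_RGB2HSV),lo,hi)
    return [k for k in cv2.findContours(m,cv2.RETR_EXTERNAL,cv2.CHAIN_APPROX_NONE)[0] if cv2.contourArea(k)>amin]
E
python3 - <<'E'
from h import *
s=vision.read_camera("scene"); d=vision.read_camera("side")
for n,a,b in [("arrow",(290,157),(348,288)),("house",(342,188),(304,217)),("bare",(376,200),(276,198)),("white",(313,173),(327,250)),("green",(421,213),(247,180)),("sander",(270,144),(377,336)),("brush",(430,259),(272,155)),("pink1",(312,148),(302,302)),("pink2",(350,175),(279,235)),("purple",(383,181),(249,216))]:
    print(n,cast(s,a,.02).round(3),cast(d,b,.02).round(3))
for n,lo,hi in [("red",(0,180,60),(5,255,255)),("blue",(105,150,60),(120,255,255)),("yellow",(22,140,80),(32,255,255))]:
    for c in (s,d):
        for k in blob(c,lo,hi,800):
            p=cv2.approxPolyDP(cv2.convexHull(k),6,True)[:,0]; print(n,cv2.contourArea(k),p.tolist(),cast(c,p,.034).round(3).tolist())
w=vision.read_camera("wrist");V=w["view"];o=get_obs();T=R.from_quat(o["orientation"]).as_matrix()
print("wristcam in tool",T.T@(-V[:3,:3].T@V[:3,3]-o["position"]),(V[:3,:3]@T).round(3),w["intrinsics"])
E
```

```text
arrow [[ 0.406 -0.197]] [[ 0.398 -0.206]]
house [[0.437 0.073]] [[0.434 0.066]]
bare [[0.419 0.196]] [[0.408 0.185]]
white [[ 0.431 -0.061]] [[ 0.42  -0.078]]
green [[0.386 0.338]] [[0.372 0.318]]
sander [[ 0.387 -0.324]] [[ 0.379 -0.335]]
brush [[0.541 0.46 ]] [[0.504 0.434]]
pink1 [[ 0.307 -0.18 ]] [[ 0.295 -0.194]]
pink2 [[0.36  0.044]] [[0.345 0.028]]
purple [[0.318 0.151]] [[0.31  0.139]]
red 1207.5 [[275, 179], [244, 199], [202, 171], [230, 158]] [[0.555, -0.118], [0.695, -0.11], [0.682, -0.346], [0.565, -0.34]]
red 4437.0 [[383, 244], [431, 227], [496, 278], [495, 290], [444, 315]] [[0.538, -0.137], [0.682, -0.14], [0.68, -0.344], [0.65, -0.367], [0.512, -0.366]]
blue 2092.0 [[253, 195], [285, 177], [333, 200], [333, 208], [303, 230], [255, 204]] [[0.663, -0.105], [0.525, -0.101], [0.52, 0.105], [0.551, 0.132], [0.684, 0.133], [0.69, -0.064]]
blue 2675.5 [[324, 198], [370, 197], [400, 211], [414, 229], [369, 249]] [[0.515, 0.102], [0.629, 0.046], [0.659, -0.048], [0.64, -0.126], [0.499, -0.136]]
yellow 2396.0 [[310, 226], [345, 205], [398, 237], [399, 246], [363, 272]] [[0.658, 0.136], [0.516, 0.15], [0.536, 0.355], [0.565, 0.377], [0.705, 0.362]]
yellow 2015.0 [[330, 151], [360, 183], [316, 200], [289, 158]] [[0.675, 0.344], [0.647, 0.122], [0.491, 0.104], [0.533, 0.363]]
wristcam in tool [ 0.07324022 -0.00036036 -0.12503861] [[-0.001  1.    -0.001]
 [-0.957 -0.001 -0.29 ]
 [-0.29   0.     0.957]] [[358.82204085   0.         315.40198673]
 [  0.         358.82204085 198.49068211]
 [  0.           0.           1.        ]]
```

Run:
```python
from h import *
bot.reach([0.40,0.0,0.40],down(np.pi/2))
c=vision.read_camera("wrist"); np.savez("w0.npz",**c); cv2.imwrite("pics/w0.png",c["frame"][:,:,::-1])
o=get_obs();print(o["time_s"],o["position"],o["joint_pos"])
```

```text
2.5083 [0.40016779 0.00045823 0.39981471] [-2.69863520e-03 -1.41178423e-01  1.86035603e+00  1.18376072e-04
  1.42277607e+00 -1.57423238e+00]
```

View pics/w0.png

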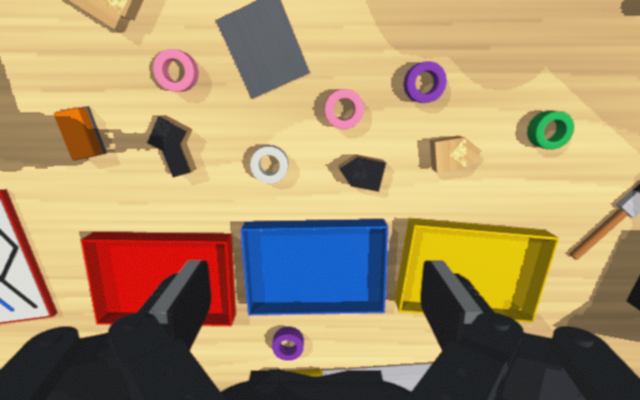

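The wrist view shows the arrow at (172,145), house (363,172), white tape (269,163), green tape (551,130), sander (80,133) and bare house (455,155). The look-alikes are pink at (175,70) and (344,108), and purple at (425,82) and (288,343). I choose the two black shapes, the white and green rings and the orange block. A close crop with contours will check that.

Run:
```python
from h import *
c=dict(np.load("w0.npz"))
im=cv2.resize(c["frame"][90:210,40:400,::-1],None,fx=2.2,fy=2.2,interpolation=cv2.INTER_CUBIC)
cv2.imwrite("pics/crop0.png",im)
def show(n,lo,hi,z,reg,amin=60):
    for k in blob(c,lo,hi,amin):
        m=cv2.moments(k);u,v=m["m10"]/m["m00"],m["m01"]/m["m00"]
        if reg and not(reg[0]<u<reg[2] and reg[1]<v<reg[3]):continue
        p=cast(c,k[:,0],z).astype(np.float32); r=cv2.minAreaRect(p*1000)
        q=cv2.approxPolyDP(k,2.5,True)[:,0]
        print(n,(round(u),round(v)),"ctr",cast(c,(u,v),z).round(4),"rect",np.round(r[0],1),np.round(r[1],1),round(r[2],1),"poly",q.tolist(),cast(c,q,z).round(3).tolist())
show("dark",(0,0,0),(179,255,45),.026,(130,100,400,200))
show("white",(0,0,120),(179,60,255),.024,(230,130,310,190))
show("green",(40,100,40),(85,255,255),.024,None)
show("sander",(5,190,90),(14,255,255),.028,(40,90,120,180))
show("red",(0,180,60),(5,255,255),.034,(80,220,240,330),800)
show("blue",(100,150,60),(120,255,255),.034,(240,200,390,330),800)
show("yellow",(22,180,80),(32,255,255),.034,(390,200,560,330),800)
```

```text
dark (171, 150) ctr [[ 0.407  -0.2013]] rect [ 408.4 -205.4] [65.9 50. ] 0.0 poly [[154, 130], [156, 133], [151, 135], [149, 142], [164, 151], [173, 174], [187, 171], [178, 144], [174, 142], [179, 142], [184, 132], [181, 134], [180, 130], [177, 133], [175, 130], [178, 129], [173, 127], [167, 132], [166, 139], [156, 135]] [[0.379, -0.221], [0.384, -0.219], [0.386, -0.226], [0.396, -0.23], [0.408, -0.211], [0.441, -0.202], [0.437, -0.182], [0.399, -0.19], [0.396, -0.196], [0.396, -0.189], [0.382, -0.18], [0.385, -0.185], [0.379, -0.186], [0.384, -0.19], [0.379, -0.192], [0.378, -0.188], [0.375, -0.195], [0.382, -0.204], [0.392, -0.206], [0.386, -0.219]]
white (269, 164) ctr [[ 0.4272 -0.0658]] rect [427.6 -66.1] [53.8 54.6] 78.2 poly [[265, 145], [253, 153], [250, 169], [259, 180], [272, 183], [283, 177], [288, 162], [281, 149]] [[0.4, -0.07], [0.412, -0.087], [0.435, -0.093], [0.451, -0.081], [0.455, -0.062], [0.446, -0.046], [0.424, -0.038], [0.406, -0.048]]
green (551, 129) ctr [[0.3788 0.3248]] rect [380.2 324.6] [63.6 51.8] 90.0 poly [[540, 112], [528, 126], [530, 140], [549, 149]
[... 1242 characters left out ...]
-01] [155.1 216.2] 1.1 poly [[383, 221], [245, 223], [241, 230], [249, 313], [383, 311], [386, 226]] [[0.51, 0.099], [0.513, -0.102], [0.524, -0.109], [0.665, -0.105], [0.661, 0.107], [0.518, 0.104]]
yellow (479, 263) ctr [[0.5778 0.2483]] rect [593.3 241.3] [226.3 157.3] 84.6 poly [[409, 219], [395, 294], [399, 311], [423, 312], [420, 306], [423, 264], [426, 260], [442, 259], [454, 273], [466, 278], [495, 312], [516, 321], [532, 321], [558, 238], [544, 230]] [[0.507, 0.137], [0.631, 0.124], [0.661, 0.132], [0.663, 0.17], [0.652, 0.165], [0.579, 0.163], [0.572, 0.167], [0.571, 0.191], [0.594, 0.212], [0.603, 0.231], [0.663, 0.284], [0.68, 0.32], [0.68, 0.346], [0.537, 0.359], [0.524, 0.336]]
```

View pics/crop0.png

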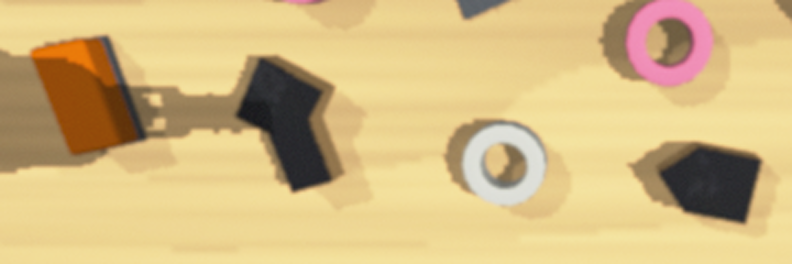

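The crop confirms the choice. The arrow's tip is up-left (crop 262,57) and its tail is at (312,185). The house gable is on the left (660,172) with its base at (753,191). The white ring and the orange block with its dark sole are also clear. I'll pick the house first and check it.

```bash
cat >> h.py <<'E'
UP=0.15
def near(yaw):
    "yaw mod pi giving the least last-joint turn from mid-range is left to IK; try both"
    return [yaw,yaw+np.pi]
def go(p,yaw):
    best=[]
    for y in near(yaw):
        q=kinematics.solve_ik(p,down(y))
        if q is not None: best.append((abs(q[5]),y))
    y=min(best)[1]; bot.reach(p,down(y)); return y
def pick(x,y,yaw,w,z=0.020,open_=0.085,force=50):
    hand.move_gripper(open_)
    a=go([x,y,UP],yaw); bot.servo_line([x,y,z],velocity=0.12)
    hand.move_gripper(max(w-0.02,0),force); bot.servo_line([x,y,UP],velocity=0.15)
    o=get_obs(); print("picked width",o["gripper_width"],"want",w,"grip",o["grip_force"],"t",o["time_s"],"F",o["wrist_force"].round(1)); return a
def place(x,y,yaw,w,z=0.0255):
    "yaw taken as is, so the part's heading is known"
    bot.reach([x,y,UP],down(yaw)); bot.servo_line([x,y,z],velocity=0.1)
    hand.move_gripper(w+0.016); bot.servo_line([x,y,UP],velocity=0.15)
    o=get_obs(); print("placed t",o["time_s"],"F",o["wrist_force"].round(1))
E
python3 - <<'E'
from h import *
c=dict(np.load("w0.npz"))
f=lambda p:np.array(p)/2.2+[40,90]
g,b=cast(c,[f((660,172)),f((753,191))],.026)
print("house len",np.linalg.norm(g-b)); d=(g-b)/np.linalg.norm(g-b); mid=(g+b)/2
h=np.arctan2(d[1],d[0]); print(mid,h)
t,s=cast(c,[f((262,57)),f((311,185))],.026); e=(t-s)/np.linalg.norm(t-s)
print("arrow len",np.linalg.norm(t-s),(t+s)/2,np.arctan2(e[1],e[0]))
l=cast(c,[f((32,50)),f((72,153))],.028);u=l[1]-l[0];print("sander len",np.linalg.norm(u));u/=np.linalg.norm(u)
print("sander",l.mean(0)+.019*np.array([-u[1],u[0]]),np.arctan2(u[1],u[0]))
gp=mid-.008*d
a=pick(*gp,h+np.pi/2,.044)
k=round((a-h-np.pi/2)/np.pi); # tool yaw relative to heading
print("a",a)
# heading -> -90deg, so tool yaw = a + (-pi/2 - h)
place(.589,.050+.008,a-np.pi/2-h,.044)
E
```

```text
house len 0.06187135349888726
[0.43925509 0.0654647 ] -1.775571561057218
arrow len 0.08368763789959077 [ 0.40099485 -0.20117848] -2.882181203636014
sander len 0.06499529258114012
sander [ 0.38461892 -0.32681898] 0.18550125125776498
picked width 0.043075972482832105 want 0.044 grip 50.741724371910095 t 7.1333 F [0.  0.3 0.3]
a -0.20477523426232147
placed t 10.4667 F [-0.2  0.6 -0.1]
```

Run:
```python
from h import *
P=np.pi
h=-2.882; e=np.array([np.cos(h),np.sin(h)]); m=np.array([.402,-.201])-.022*e
a=pick(*m,h+P/2,.028); place(.611,-.050,a-P-h,.028)
a=pick(.3855,-.326,.19+P/2,.038); place(.607,-.237,a-.19,.038)
c=vision.read_camera("scene"); cv2.imwrite("pics/s1.png",cv2.resize(c["frame"][120:290,180:460,::-1],None,fx=2.8,fy=2.8))
```

```text
picked width 0.027360145575888395 want 0.028 grip 48.94608557224274 t 14.8167 F [ 0.1  0.3 -0.9]
placed t 18.4417 F [-0.7  0.7 -0.6]
picked width 0.036152140394729256 want 0.038 grip 49.91864740848541 t 23.05 F [ 0.4 -0.5 -1.1]
placed t 26.6833 F [0.  1.  0.1]
```

View pics/s1.png

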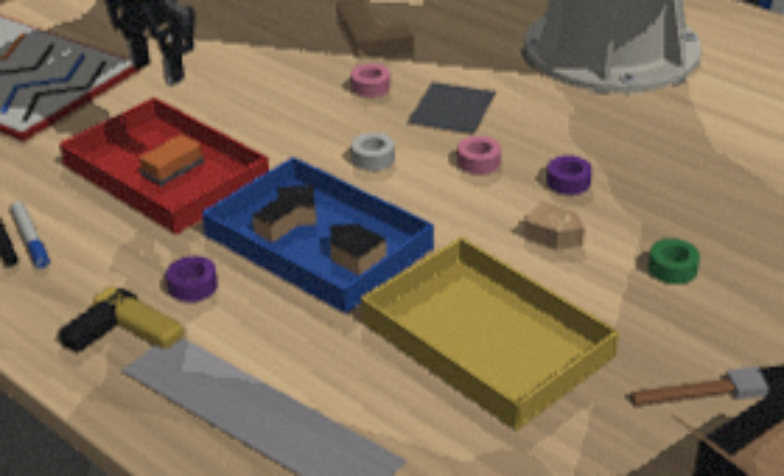

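The arrow (285,212), house (357,247) and sander (172,160) lie flat in the right trays, with a gap between the arrow and house. The tapes are next: white (373,150) and green (674,260).

Run:
```python
from h import *
a=pick(.4275,-.066,0,.054,force=35); place(.592,.203,0 if abs(a)<1 else a,.054)
a=pick(.380,.327,np.arctan2(.327,.380),.054,force=35); place(.602,.293,a,.054)
bot.reach([0.40,0.0,0.40],down(np.pi/2))
hand.move_gripper(.085)
c=vision.read_camera("scene"); cv2.imwrite("pics/s2.png",cv2.resize(c["frame"][120:290,180:460,::-1],None,fx=2.8,fy=2.8))
c=vision.read_camera("wrist"); cv2.imwrite("pics/w2.png",c["frame"][:,:,::-1])
```

```text
picked width 0.05167548286046217 want 0.054 grip 36.60448578419164 t 31.0333 F [ 0.6  0.7 -0.2]
placed t 34.925 F [ 0.4  0.7 -0.2]
picked width 0.05270348404835549 want 0.054 grip 36.72835377976298 t 38.8667 F [-0.2  0.4 -0.2]
placed t 42.45 F [ 0.2  0.7 -0.6]
```

View pics/s2.png

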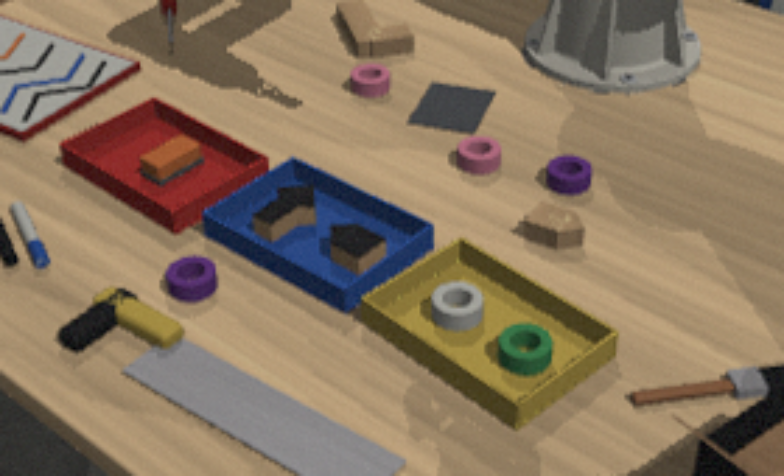

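View pics/w2.png

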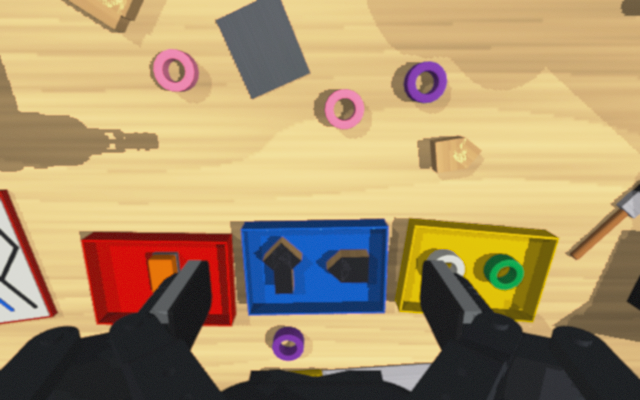

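In both views all five parts lie flat in the right trays: arrow (285,265) and house (348,266) are apart, tapes are at (450,262) and (503,271), and the sander is at (163,268). The bare house and brush haven't moved, so I'm handing in.

```bash
python3 -c "
from h import *
print(hand_in())"
```

```text
the job is handed in; nothing more can be done
None
```

I handed the job in: all five parts lie flat in the right trays, the arrow and house are black side up and apart, and the bare house and brush are where they were; I saw no judging result.

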